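# Press the sloped card rail into the corner of kerb and counter

### The arm

A 6-joint arm with a two-finger parallel gripper is mounted at the origin on the work surface. World frame = base frame: x ahead of the robot, y to its left, z up, the work surface at z = 0. Lengths are in mm, angles in rad, forces in N, time in s.
With the tool pointing down it reaches from about 275 to 825 mm from the base axis. Payload 4.9 kg.
Tool frame: the origin (TCP) lies at the very end of the fingers, on their centre line; the grasp point (between the pads) lies 19 mm behind it; z points along the fingers, y is the line along which they close (so a half turn about z gives the same grasp; the last joint's range is limited). The gripper opens to 85 mm and grips with 20 to 120 N. Pads are 22 mm wide; open, the fingers measure 114 mm over their backs; the gripper's body (76 mm by 85 mm) begins 54 mm behind the grasp point. The pads swing forward as they close: fully open they stand 13 mm farther back than shut.
Start: joints at [-1.307, 0.326, -0.193, 1.052, 0, 1.437], TCP at [213.078, -507.066, 231.281] pointing down, gripper open.
Joint ranges: [-2.65, 2.65], [-0.97, 1.79], [-1.3, 1.35], [-1.93, 2.1], [-1.47, 1.37], [-3.14, 3.14]. Speed limits (rad/s): [2.57, 2.57, 3.14, 3.14, 3.14, 3.14].

### API

Orientations are given as [roll, pitch, yaw] about the fixed x, y, z axes, in that order (R = Rz(yaw) Ry(pitch) Rx(roll)).
In Python, from bench import bot, solve_ik, imaging gives the robot as it stands. Calls block until the motion is done:
- bot.move_ptp(position, orientation): joint-space move of the TCP to a pose.
- bot.movel(position, rot=None, max_speed=150, threshold=None): straight line of the TCP; rot=None keeps the orientation; max_speed is the mean speed in mm/s. With threshold (N) it stops when the force on the tool has changed by that much, and returns True; else False.
- bot.move_j(angles): joint-space move.
- bot.grip(opening, effort=None): opening from 0.0 (shut) to 1.0 (fully open); effort is the grip in N (None keeps the last); returns when the fingers have stopped.
- bot.dwell(seconds).
- solve_ik(position, orientation): joint angles nearest the present ones, or None.
- bot.get_state(): the state.
- imaging.capture(name): name is "scene" or "top" or "wrist"; returns the picture (384x512x3 uint8, blue, green, red); there is no depth.
- imaging.camera_model(name): a dict with "K" (3x3 intrinsics, pixels), "k1" (the pictures are not rectified: a ray, as slopes to the right and down, at radius r is drawn at 1 + k1 r^2 times it, then the intrinsics apply), "position" and "rotation" of the camera in the world. Camera axes: x right, y up, looking along -z (the intrinsics and any distortion apply to the point x, -y, -z); pixel columns grow to the right and rows downward; lengths in mm; the calibration is good to about 2 mm. A picture is of the moment at which its call begins: read the wrist's pose just before it. camera_model takes no time and is no camera call; for the wrist camera it gives the pose at the moment of the call.
A pose or a line that the arm cannot do raises bot.IKError and nothing moves.
- bot.sign_off(): hands the job in; it is judged then, once.
The state is a dict: "t": time; "qpos": joint angles; "joint_velocities": joint speeds; "effort": joint torques, N m; "tcp_pos": TCP position; "orientation": TCP orientation; "contact_force": force on the tool from outside, world axes, zero at the start; "wrist_torque": the same for the moment, N m; "opening": opening from 0.0 (shut) to 1.0 (fully open); "gripper_force": force on a finger pad.
Only numpy, scipy, OpenCV 4.12 (cv2) and the standard library are available. Lean on these libraries where they do the work, as an engineer would, in place of code of your own. Each camera call takes 0.05 s, during which the arm holds its last target. There are 200 camera calls.

### The job

On the tea-tasting counter, fetch the sloped wooden card rail and set it upright along the robot's side of the low green kerb, its flat tall back flush to the kerb, its slope facing away from the kerb, and its left end (as the robot sees it) up against the blue stop block. Then push it diagonally, down and towards the kerb at once, so that it bears firmly (10 N or so each) on both kerb and counter, and finish while still holding that push, ready for it to be screwed down: do not let go or back off. Leave the bowl, the mug and the brass pan where they stand.

Things in the scene. Friction and masses are not known exactly. Their poses are not given: they have to be found in the camera images.
- rail: Brown wooden rail, 0.24-0.36 kg, 180 (its y) x 50 (x) x 72 mm high, on a slick white glide strip (friction 0.2-0.3). Origin: underside centre. Section: flat back at x = +25; spine x +5 to +25, up to z 72, free to grip above z 50; 45 degree slope from (x -25, z 20) to (x +5, z 50) with two brass frames; foot below. Starts upright, nearer than the kerb, right, back away from robot, yaw +-0.5 rad.
- rail_end (a point): Point on the rail: lower back corner of its left (+y) end, at (25, 90, 0) mm in the rail's frame.
- kerb: Fixed low kerb (the fence) on the counter, green with a white tile strip on top, 380 mm long (its y), 30 mm thick (x), 30 mm high in all (z). Origin: centre of the underside. The face for the rail is the one towards the robot, at x = -15 mm in its frame. It lies across the robot's front at a yaw within 0.25 rad.
- stop: Fixed blue stop block, 60 mm (x) by 40 mm (y) by 40 mm high with a 3 mm screw head on top, square to the kerb and touching its robot-side face, near the kerb's left part. Origin: centre of the underside; axes parallel to the kerb's. The rail's end goes against its right face (y = -20 mm).
- stop_corner (a point): The inner corner on the counter where the right face of the stop block meets the kerb's face; rail_end belongs here. Axes as the kerb's.
- bowl: Bystander: white tasting bowl, 110 mm across, 62 mm high, on the left. Origin: centre of the underside.
- mug: Bystander: white mug, 76 mm across, 85 mm high, with a handle, standing beyond the kerb on the right. Origin: centre of the underside.
- brass_pan: Bystander: brass scale pan, 90 mm across, 35 mm high, beyond the kerb on the left. Origin: centre of the underside.

How it is judged (in metres and radians):
At the end, for the whole second after the job is handed in: The rail stands at rest in the corner: its end point within 3 mm of the kerb's face, 4 mm of the stop and 3 mm of the counter, upright and parallel to the kerb within 0.03 rad, and pressed: over 4 N on the kerb and over 8 N on the counter (own weight 2.4 to 3.6 N) (x of rail_end in the frame of stop_corner between -0.003 and 0.003 m and y of rail_end in the frame of stop_corner between -0.004 and 0.003 m and z of rail_end in the frame of stop_corner below 0.003 m and angle between the x axis of rail and the x axis of kerb, either way round below 0.03 rad and angle between rail's own z axis and vertical below 0.03 rad and contact force between rail and kerb above 4 N and contact force between rail and table above 8 N and linear speed of rail below 0.01 m/s); the arm keeps its last pose, push and grip.
It fails at once if the bowl is shifted by more than 25 mm (distance of bowl from where it was at the start of the episode above 0.025 m).
It fails at once if the mug is shifted by more than 25 mm (distance of mug from where it was at the start of the episode above 0.025 m).
It fails at once if the brass pan is shifted by more than 25 mm (distance of brass_pan from where it was at the start of the episode above 0.025 m).
It also fails if it takes over 64 s, if anything falls off the work surface, if the arm or the gripper's body presses on something with over 40 N, if the wrist force passes 120 N, or if a joint passes its speed limit or range.

## Working session

There is one attempt and no reset: what is moved stays moved. The work goes in short steps, each a Python script; the robot and the scene stay as the last script left them, time stands still between calls to the robot, and variables do not carry over. Pictures are saved under pics/ and viewed, at most 10 in all, crops included, and the job is handed in when it is done.

```bash
mkdir -p pics; ls; python3 - <<'E'
from bench import bot, imaging
import cv2
for n in ("scene","top"):
    cv2.imwrite(f"pics/{n}0.png",imaging.capture(n)); m=imaging.camera_model(n); print(n,m)
s=bot.get_state(); print(s['t'],s['orientation'],s['contact_force'])
E
```

```text
pics
scene {'K': array([[449.37229507,   0.        , 247.41638297],
       [  0.        , 449.37229507, 192.64818928],
       [  0.        ,   0.        ,   1.        ]]), 'k1': 0.022592568366004536, 'position': array([1209.72780432, -325.99445253,  781.23162639]), 'rotation': array([0.78302747, 0.01835096, 0.99552112])}
top {'K': array([[386.33236858,   0.        , 258.56111788],
       [  0.        , 386.33236858, 195.80035684],
       [  0.        ,   0.        ,   1.        ]]), 'k1': -0.13132935483805397, 'position': array([ 417.65561986,   61.02553205, 1102.42854197]), 'rotation': array([ 0.15141614,  0.00798442, -1.56074772])}
0.1 [-3.14012629e+00 -1.58019335e-04  3.97774489e-01] [-0.08191132  0.36124329 -0.27455921]
```

View pics/top0.png

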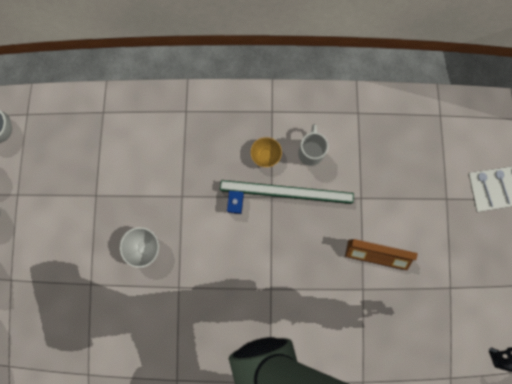

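View pics/scene0.png

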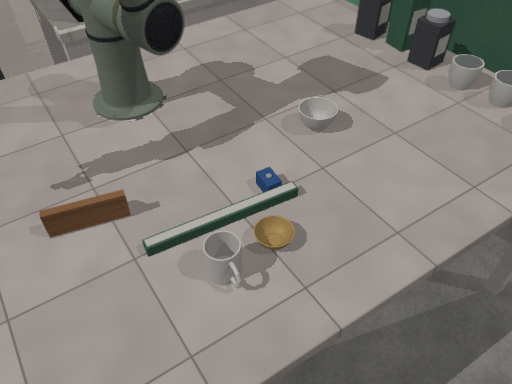

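The top view shows the kerb from (221,185) to (353,198), the blue stop at (236,203), the rail at about (348–415, 240–268) with its slope toward the robot, the mug at (313,147), the pan at (265,152) and the bowl at (139,247).

```bash
cat > h.py <<'E'
import numpy as np, cv2
from scipy.spatial.transform import Rotation as Ro
from bench import bot, imaging, solve_ik
def world(px,m,z):
    """pixels -> world points on plane z"""
    K=m['K']; px=np.atleast_2d(np.float64(px))
    u=cv2.undistortPoints(px[:,None],K,np.array([m['k1'],0,0,0.]))[:,0]
    d=Ro.from_euler('xyz',m['rotation']).apply(np.c_[u[:,0],-u[:,1],-np.ones(len(u))])
    p=np.asarray(m['position'])
    return (p+d*((z-p[2])/d[:,2:]))[:,:2]
def project(P,m):
    R=Ro.from_euler('xyz',m['rotation'])
    c=R.inv().apply(np.atleast_2d(np.float64(P))-m['position'])
    x=np.c_[c[:,0]/-c[:,2],-c[:,1]/-c[:,2]]; r2=(x**2).sum(1,keepdims=True)
    x=x*(1+m['k1']*r2)
    return x@m['K'][:2,:2].T+m['K'][:2,2]
E
python3 - <<'E'
from h import *
m=imaging.camera_model('top')
print(world([(221,185),(353,198)],m,30), world([(236,203)],m,40), 'rail back top',world([(349,240),(416,253)],m,72),'pan etc',world([(265,152),(313,147),(139,247)],m,40))
E
```

```text
[[ 611.14052236  177.6980585 ]
 [ 577.27556179 -195.39565064]] [[558.90186882 133.57992595]] rail back top [[ 457.52379669 -171.90464844]
 [ 422.41386156 -355.59052246]] pan etc [[705.4666576   54.14204733]
 [721.58653057 -82.44295913]
 [433.01094701 401.51811671]]
```

```bash
python3 - <<'E'
from h import *
for y in (np.pi/2,-np.pi/2):
    for p,yw in (([430,-262,200],-.189),([540,20,200],-.0905)): print(y,solve_ik(p,[np.pi,0,yw+y]))
yaw=-.189+np.pi/2
bot.move_ptp([430,-262,220],[np.pi,0,yaw]); bot.dwell(.2)
m=imaging.camera_model('wrist'); im=imaging.capture('wrist'); cv2.imwrite('pics/w1.png',im); np.save('w1.npy',m,allow_pickle=True); print(m, bot.get_state()['t'],bot.get_state()['tcp_pos'],bot.get_state()['contact_force'])
E
```

```text
1.5707963267948966 [-0.69392454  0.26541192 -0.36190015  0.94348425  0.          1.06587179]
1.5707963267948966 [-0.09960747  0.33157695 -0.2683898   0.97082957  0.          1.56168886]
-1.5707963267948966 [-0.69392454  0.26541192 -0.36190015  0.94348425  0.         -2.07572087]
-1.5707963267948966 [-0.09960747  0.33157695 -0.2683898   0.97082957  0.         -1.5799038 ]
{'K': array([[330.6886538 ,   0.        , 254.73617881],
       [  0.        , 330.6886538 , 193.90045768],
       [  0.        ,   0.        ,   1.        ]]), 'k1': 0.003461114460293202, 'position': array([ 443.86644719, -195.58044748,  363.70575825]), 'rotation': array([-0.27446709, -0.00049867, -0.191736  ])} 1.5917 [ 429.63143349 -262.91059055  219.97095337] [0.36464695 0.4911829  0.31747539]
```

View pics/w1.png

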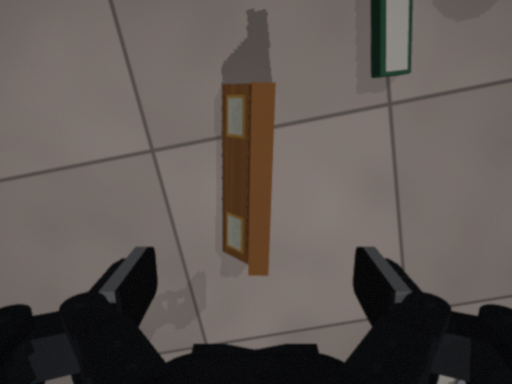

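The wrist view shows the rail's spine top face with corners at about (251,84), (274,83), (249,274) and (268,275), and the slope to its left (robot side). The kerb's right end is at (372–411, 75).

```bash
python3 - <<'E'
from h import *
m=np.load('w1.npy',allow_pickle=True).item()
w=world([(251,84),(274,83),(249,274),(268,275)],m,72); print(w)
a=(w[0]+w[1])/2;b=(w[2]+w[3])/2; d=a-b; print((a+b)/2, np.linalg.norm(d), np.arctan2(-d[0],d[1]))
# corner view
bot.move_ptp([530,45,220],[np.pi,0,-.0905+np.pi/2]); bot.dwell(.2)
m=imaging.camera_model('wrist'); im=imaging.capture('wrist'); cv2.imwrite('pics/w2.png',im); np.save('w2.npy',m,allow_pickle=True); print(bot.get_state()['t'])
E
```

```text
[[ 443.51086914 -181.75156281]
 [ 462.56421309 -184.64131072]
 [ 407.22801901 -355.48670902]
 [ 425.36984818 -360.1306566 ]]
[ 434.66823736 -270.50255979] 178.43531531740012 -0.20737631568320858
3.0667
```

View pics/w2.png

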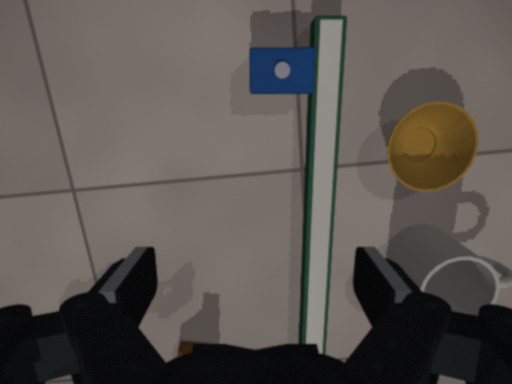

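The stop's near (right) face edge runs (250,94)–(313,94). The kerb's robot-side green face runs from (308,100) to (301,345), the white strip is just right of it, and the pan and mug are beyond.

```bash
python3 - <<'E'
from h import *
m=np.load('w2.npy',allow_pickle=True).item(); im=cv2.imread('pics/w2.png')
for r in (60,130,200,260,320): print(r,[tuple(map(int,v)) for v in im[r,296:322]])
for r in (130,260,320): print(r,[tuple(map(int,v)) for v in im[r,322:348]])
print([tuple(map(int,v)) for v in im[86:102,280]])
print(world([(250,94.5),(312,94),(250,47),(312,47)],m,40), world([(345.5,16.5),(313,17)],m,30))
E
```

```text
60 [(96, 53, 24), (95, 52, 24), (93, 51, 21), (95, 52, 25), (94, 52, 22), (93, 51, 23), (94, 52, 22), (95, 52, 23), (95, 54, 24), (96, 54, 25), (94, 52, 22), (96, 54, 25), (96, 54, 26), (94, 52, 24), (96, 53, 25), (94, 52, 23), (92, 51, 21), (87, 49, 22), (69, 47, 19), (55, 57, 30), (49, 63, 35), (57, 69, 50), (89, 97, 91), (121, 127, 127), (133, 139, 141), (136, 141, 143)]
130 [(98, 102, 110), (90, 93, 101), (79, 82, 89), (68, 70, 77), (67, 69, 75), (75, 78, 85), (87, 91, 98), (93, 97, 106), (95, 99, 106), (87, 92, 99), (62, 66, 68), (33, 38, 30), (22, 30, 14), (27, 34, 17), (37, 49, 26), (44, 58, 31), (49, 65, 34), (51, 67, 38), (65, 77, 61), (101, 108, 107), (125, 131, 133), (134, 139, 142), (134, 139, 142), (134, 139, 142), (134, 139, 143), (134, 140, 142)]
200 [(95, 99, 107), (94, 100, 107), (93, 99, 106), (93, 99, 106), (93, 98, 105), (85, 90, 97), (73, 76, 82), (52, 56, 58), (34, 40, 34), (23, 30, 15), (24, 34, 18), (33, 45, 23), (43, 57, 30), (50, 66, 35), (52, 69, 39), (66, 78, 61), (103, 110, 108), (126, 132, 134), (134, 140, 142), (134, 140, 143), (135, 141, 143), (135, 14
[... 1918 characters left out ...]
10, 116, 125), (110, 115, 124), (112, 116, 124), (110, 115, 124), (110, 115, 124), (110, 114, 123), (110, 115, 123), (109, 114, 123), (110, 114, 123), (109, 113, 123), (109, 113, 123), (109, 113, 123), (108, 113, 122), (108, 114, 122), (108, 114, 122), (108, 113, 122), (107, 112, 121)]
[(95, 54, 23), (95, 53, 23), (94, 52, 20), (96, 53, 26), (94, 51, 22), (94, 53, 25), (88, 50, 26), (84, 61, 53), (91, 87, 90), (97, 99, 108), (98, 102, 111), (99, 103, 112), (99, 103, 112), (99, 103, 112), (99, 104, 112), (99, 104, 113)]
[[533.93396615 118.20384338]
 [591.82295312 113.2350388 ]
 [537.91646942 159.08324821]
 [593.686508   153.86262725]] [[626.93523306 177.89121884]
 [597.47532855 180.25140837]]
```

```bash
python3 - <<'E'
from h import *
m=np.load('w2.npy',allow_pickle=True).item()
for pts,z in (([(306,130),(303.3,200),(301,260),(299,320)],0),([(339.6,130),(330.8,260),(326.9,320)],30)):
    w=world(pts,m,z); f=np.polyfit(w[:,1],w[:,0],1); print(w.round(1),'yaw',-np.arctan(f[0]),'x at y=100',np.polyval(f,100))
print(world([(255,93.2),(280,93),(308,93)],m,40))
E
```

```text
[[ 590.3   76.6]
 [ 583.2   -2.3]
 [ 576.4  -77.8]
 [ 569.1 -162. ]] yaw -0.08878800910884443 x at y=100 592.3284095222599
[[ 619.2   76.4]
 [ 606.1  -65.2]
 [ 599.1 -142.4]] yaw -0.09171243561256517 x at y=100 621.3785848759852
[[538.70901482 118.92809834]
 [562.03278495 116.92644393]
 [588.13548294 114.48076043]]
```

```bash
python3 - <<'E'
from h import *
def st(l):
    s=bot.get_state(); print(l,round(s['t'],2),s['tcp_pos'].round(1),np.array(s['contact_force']).round(1),np.array(s['wrist_torque']).round(2),round(s['opening'],3),np.round(s['gripper_force'],1))
D=[np.pi,0,-.207+np.pi/2]; c=(434.7,-270.5)
bot.grip(.6,90)
bot.move_ptp([*c,110],D); bot.dwell(.2); st('above')
print(bot.movel([*c,50],max_speed=50,threshold=8)); st('down')
bot.grip(0,90); bot.dwell(.3); st('grip')
bot.movel([*c,100],max_speed=60); bot.dwell(.3); st('lift')
cv2.imwrite('pics/w3.png',imaging.capture('wrist'))
E
```

```text
above 5.01 [ 435.5 -269.8  110.4] [-0.8 -0.5  0.2] [-0.04 -0.01 -0.05] 0.601 0.0
False
down 6.36 [ 434.9 -270.7   50.3] [-0.9 -0.1  0.2] [-0.05 -0.02 -0.02] 0.603 0.0
grip 7.05 [ 434.8 -270.7   50.5] [-2.1  1.5  5. ] [ 0.1   0.37 -0.07] 0.211 90.4
lift 8.33 [ 434.6 -270.4   99.7] [-0.4 -0.9 -2.6] [ 0.   -0.05  0.04] 0.215 89.6
```

View pics/w3.png

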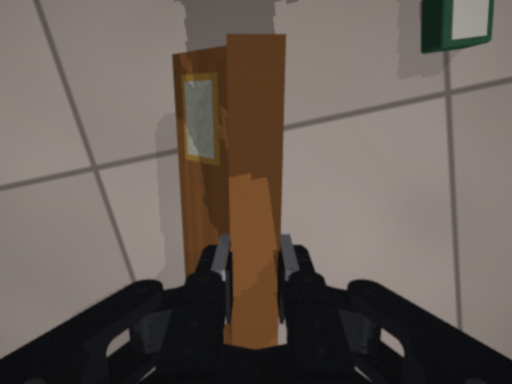

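The wrist view shows the rail lifted and gripped on its spine about mid-length, square in the pads.

```bash
cat >> h.py <<'E'
th=-.090; X=np.array([np.cos(th),np.sin(th),0]); Y=np.array([-np.sin(th),np.cos(th),0]); Z=np.array([0,0,1.])
G=np.array([575.1,25.4,50.3]); D=[np.pi,0,th+np.pi/2]
def st(l):
    s=bot.get_state(); p=s['tcp_pos']-G; f=np.array(s['contact_force']); w=np.array(s['wrist_torque'])
    print(l,round(s['t'],2),'xyz-goal',[round(float(p@a),1) for a in (X,Y,Z)],'F',[round(float(f@a),1) for a in (X,Y,Z)],'M',[round(float(w@a),2) for a in (X,Y,Z)],'ori',np.round(np.array(s['orientation'])-D,4),round(s['opening'],3))
def go(x,y,z,v=30,thr=None):
    return bot.movel(list(G+x*X+y*Y+z*Z),D,max_speed=v,threshold=thr)
E
python3 - <<'E'
from h import *
bot.move_ptp(list(G-14*X-14*Y+55*Z),D); bot.dwell(.2); st('over')
go(-14,-14,8,60); bot.dwell(.3); st('low')
print(go(-14,-14,-4,10,3)); st('touch')
p=bot.get_state()['tcp_pos']-G; z=p[2]
print(go(-14,8,z,15,4)); st('stop')
cv2.imwrite('pics/w4.png',imaging.capture('wrist'))
E
```

```text
over 9.77 xyz-goal [-14.0, -15.4, 55.0] F [-0.1, -0.4, -2.7] M [0.03, -0.04, -0.02] ori [-6.2831e+00  2.0000e-04 -2.3000e-03] 0.217
low 11.0 xyz-goal [-13.8, -14.0, 8.3] F [-0.6, 0.7, -3.1] M [-0.04, -0.02, -0.04] ori [-0.0006  0.      0.    ] 0.213
True
touch 11.79 xyz-goal [-14.1, -14.0, 0.2] F [-1.2, -0.8, 5.3] M [-0.02, -0.03, 0.03] ori [-6.283 -0.     0.   ] 0.215
True
stop 12.72 xyz-goal [-13.8, -0.6, 0.2] F [0.0, 0.7, 2.2] M [0.05, -0.08, 0.06] ori [-0.0003  0.0017 -0.0001] 0.212
```

View pics/w4.png

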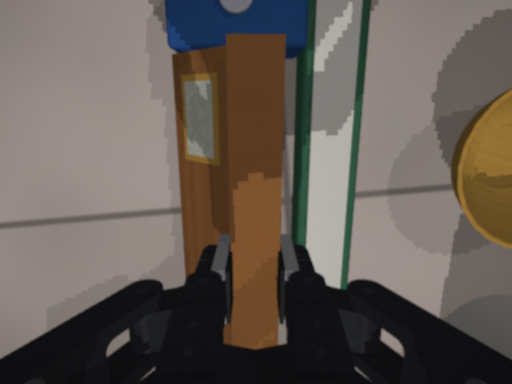

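The view shows the rail parallel to the kerb, its left end at the stop (row ~45) and a gap of about 14 mm to the kerb. Next I seat it in x, then confirm the stop contact.

```bash
python3 - <<'E'
from h import *
z=0.2
print(go(8,-1,z,15,5)); st('kerb'); x=(bot.get_state()['tcp_pos']-G)@X
go(x-.5,-1,z,10); bot.dwell(.3); st('x back')
for y in (0,1,2):
    go(x-.5,y,z,10); bot.dwell(.3); st(f'y{y}')
E
```

```text
True
kerb 13.18 xyz-goal [-13.3, -0.8, 0.2] F [-0.1, 0.2, 3.6] M [0.03, -0.02, 0.03] ori [-6.2815e+00  1.3000e-03 -5.0000e-04] 0.211
x back 13.73 xyz-goal [-13.6, -1.0, 0.2] F [1.0, 1.1, 2.1] M [0.09, -0.4, 0.03] ori [-0.0004  0.      0.0001] 0.215
y0 14.28 xyz-goal [-13.8, -0.6, 0.2] F [0.8, -3.6, 1.3] M [-0.85, -0.38, -0.0] ori [-0.0001  0.0012 -0.0004] 0.212
y1 14.83 xyz-goal [-13.6, -0.5, 0.3] F [1.8, -7.3, 2.4] M [-1.42, -0.35, 0.11] ori [-0.0003  0.0033 -0.0006] 0.216
y2 15.38 xyz-goal [-13.5, -0.4, 0.4] F [0.8, -9.3, 1.5] M [-1.94, -0.33, 0.22] ori [-0.0004  0.0052 -0.001 ] 0.21
```

```bash
python3 - <<'E'
from h import *
go(-13,-.6,.2,10)
print(go(-4,-.6,.2,20)); bot.dwell(.2); st('x-4')
for x in (-2,-1,0,1,2,3,4):
    go(x,-.4,.2,10); bot.dwell(.25); st(f'x{x}')
    f=np.array(bot.get_state()['contact_force'])
    if f@X<-6: break
E
```

```text
False
x-4 16.61 xyz-goal [-6.3, -0.4, 0.2] F [-5.3, -2.8, 9.5] M [-0.63, 1.38, 0.26] ori [-6.2792e+00  3.0000e-04  9.0000e-04] 0.213
x-2 17.21 xyz-goal [-4.8, -0.4, 0.2] F [-7.1, -4.5, 11.4] M [-0.77, 1.75, 0.28] ori [-6.2783e+00  7.0000e-04  9.0000e-04] 0.212
```

```bash
python3 - <<'E'
from h import *
go(-5,-1.5,2.5,10); bot.dwell(.25); st('up')
for x in (-3,-1,0,1,2,3):
    go(x,-1.2,2,10); bot.dwell(.25); st(f'x{x}')
    f=np.array(bot.get_state()['contact_force'])
    if f@X<-5: break
cv2.imwrite('pics/w5.png',imaging.capture('wrist'))
E
```

```text
up 18.0 xyz-goal [-5.0, -1.4, 2.4] F [0.4, 0.4, -2.3] M [-0.02, -0.02, -0.03] ori [-6.2831e+00 -2.0000e-04  0.0000e+00] 0.212
x-3 18.61 xyz-goal [-3.1, -1.2, 2.0] F [-0.2, 0.5, -2.7] M [0.02, 0.05, 0.01] ori [-6.2831 -0.     -0.    ] 0.214
x-1 19.21 xyz-goal [-1.1, -1.2, 2.0] F [-0.5, 0.2, -3.4] M [0.04, 0.15, 0.08] ori [-6.2829  0.      0.    ] 0.21
x0 19.71 xyz-goal [-0.8, -1.3, 1.8] F [-4.5, -1.0, -2.1] M [-0.13, 1.04, 0.29] ori [-6.2818e+00  2.0000e-04  2.0000e-04] 0.216
x1 20.21 xyz-goal [-0.7, -1.2, 1.6] F [-6.7, -0.5, 0.2] M [-0.17, 1.56, 0.28] ori [-6.2801e+00  2.0000e-04  2.0000e-04] 0.213
```

View pics/w5.png

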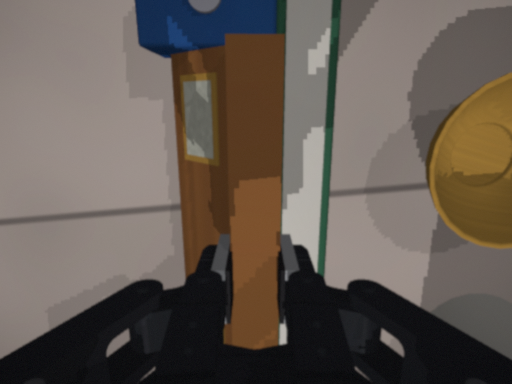

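The rail's back is now against the kerb's face and its left end is at the stop; it is about 1.5 mm off the counter. Next I lower it and build up the diagonal push.

```bash
python3 - <<'E'
from h import *
go(-1,-1,.5,10); bot.dwell(.2); st('a')
go(-1,-.3,.2,10); bot.dwell(.2); st('b')
for k in range(1,9):
    go(-1+.7*k,-.2,.2-.7*k,10); bot.dwell(.3); st(k)
    f=np.array(bot.get_state()['contact_force'])
    if f@X<-11 and f[2]>11: break
E
```

```text
a 20.86 xyz-goal [-0.9, -0.9, 0.5] F [-4.2, 0.8, -1.5] M [0.12, 0.68, 0.25] ori [-0.0001 -0.0002  0.0001] 0.214
b 21.31 xyz-goal [-0.9, -0.5, 0.3] F [-2.9, -1.2, -1.0] M [-0.33, 0.75, 0.25] ori [-0.0002  0.0004 -0.0001] 0.218
1 21.86 xyz-goal [-0.8, -0.5, 0.2] F [-6.4, -2.4, 6.0] M [-0.45, 1.46, 0.29] ori [-6.2825e+00  8.0000e-04 -1.0000e-04] 0.211
2 22.41 xyz-goal [-0.7, -0.5, 0.2] F [-9.8, -2.5, 12.2] M [-0.5, 2.28, 0.36] ori [-6.2817e+00  1.0000e-03  1.0000e-04] 0.217
3 22.96 xyz-goal [-0.6, -0.5, 0.2] F [-12.4, -3.6, 19.6] M [-0.54, 3.01, 0.39] ori [-6.2809e+00  1.0000e-03  2.0000e-04] 0.214
```

```bash
python3 - <<'E'
from h import *
go(2.2,-.1,-1.6,10); bot.dwell(.5); st('p')
go(2.6,-.1,-1.6,10); bot.dwell(1.0); st('p2')
w=imaging.capture('wrist'); s=imaging.capture('scene'); print(bot.get_state()['tcp_pos'])
c=cv2.resize(s[140:270,110:320],(640,396),interpolation=cv2.INTER_CUBIC); cv2.imwrite('pics/s6.png',c); cv2.imwrite('pics/w6.png',w)
E
```

```text
p 23.73 xyz-goal [-0.6, -0.5, 0.2] F [-15.2, -3.4, 20.7] M [-0.58, 3.37, 0.35] ori [-6.2789e+00  1.3000e-03  2.0000e-04] 0.214
p2 24.98 xyz-goal [-0.5, -0.5, 0.2] F [-16.6, -3.6, 21.1] M [-0.59, 3.61, 0.36] ori [-6.2783e+00  1.4000e-03  2.0000e-04] 0.212
[574.47826859  24.92618936  50.51207289]
```

View pics/s6.png

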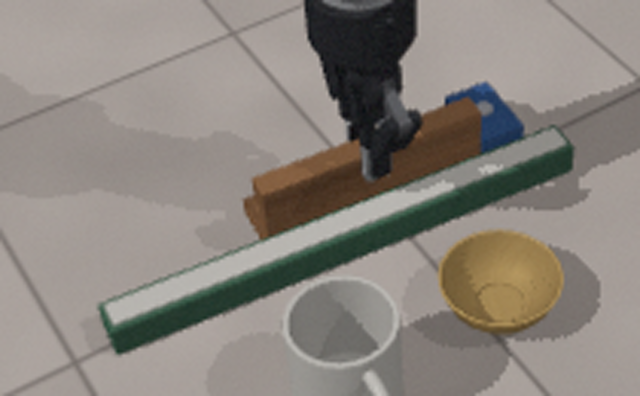

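View pics/w6.png

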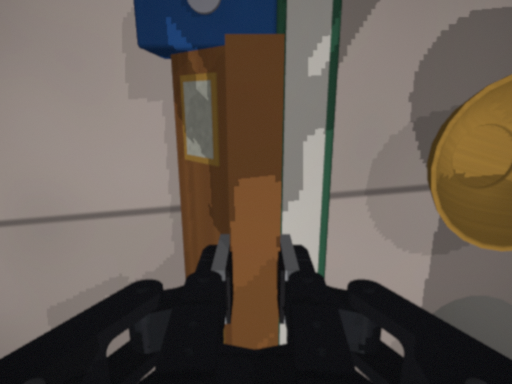

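The scene view shows the rail upright, with its back along the kerb and its end at the stop; the mug and pan have not moved. The wrist view agrees. The moments point to distributed contact, with about 16 N on the kerb and 21 N on the counter.

```bash
python3 -c "
from h import *
print(bot.sign_off())"
```

```text
the job is handed in; nothing more can be done
None
```

The job is handed in: the rail sits upright in the corner, its back against the kerb and its left end at the stop, and the arm still holds a push of about 16 N toward the kerb and 21 N down (wrist readings). The verdict was not shown.

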